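# Load the drying tray and shut its gate

## Task

The outsole, the cork wedge and the wooden heel block have wet cement on their tops: slide each of them along the bench, flat and without lifting or tipping it, through the open side into the drying tray, far enough in that the gate clears them. Then swing the gate fully shut behind them. Leave the glue tin, the brush and the shoe last where they are.

Things in the scene. Friction and masses are not known exactly. Their poses are not given: they have to be found in the camera images.
- tray: Fixed three-sided aluminium tray, open on top and at its own -y side (mouth, facing roughly the robot's right). Origin: centre of underside, on the bench. Inside: x -102 to +102, y -140 (mouth) to +140 mm (back); walls 5 mm thick, 40 high; floor 3 mm thick, reached by a gentle ramp rising from the bench at y = -173 to the floor at y = -140. Shut gate crosses at y = -146.
- gate (a joint): Angle (rad) of the gate on its upright hinge: 0 = shut across the mouth (stop), grows swinging outwards, anticlockwise from above; 1.57 = along the tray's -y; starts 1.7 to 1.95, stop 2.1. Aluminium strip 206 mm long, 6 thick, 7 to 46 mm above the bench, dark top edge 8 wide. Light friction (0.06 N m), stays where left. Shuts when its outer face (away from the mouth) is pushed.
- gate_hinge (a point): On the gate's hinge axis, 25 mm above the bench, at (109, -146) mm in the tray's frame, i.e. at the far (+x) end of the mouth.
- gate_end (a point): At the free end of the gate, mid thickness, 25 mm above the bench, 208 mm from the hinge axis.
- outsole: Black rubber shoe outsole lying flat, 170 mm long (its x), 20 thick, about 0.2 kg. Origin on its underside. Outline: round forepart, radius 40, centred at x = +45 mm; round heel end, radius 31, centred at x = -54; waist about 56 wide between. Its long axis starts nearly across the way to the tray (along world x).
- wedge: Cork wedge lying flat, 140 mm long (its x), 76 mm wide (its y), 31 mm high at the -x end and 14 mm at the +x end, about 0.18 kg. Origin: centre of its underside.
- heel: Stacked wooden heel block, D-shaped from above, 80 mm wide (its x) and 80 mm deep (its y), 45 mm high, about 0.2 kg. Origin: on its underside, at the centre of the round end of radius 40 mm (at +y); the flat face is at y = -40 mm, 80 mm wide.
- tin: Bystander: glue tin in a round cardboard collar, 150 mm across, 90 mm high. Origin: centre of its underside.
- brush: Bystander: glue brush with a wooden handle, lying on the bench on the robot's side of the parts. Origin: underside.
- last: Bystander: grey plastic shoe last, about 200 mm long, 85 mm high, standing on its sole. Origin: underside.
There are look-alikes about, which are no part of the job. There is more than one size of the wedge; the job needs the smallest.

How it is judged:
By the outcome, as a careful person would: the job done as asked, in the order asked, and still so for the second after the job is handed in, with the robot touching nothing.
It also fails if it takes over 72 s, if anything falls off the work surface, if the arm or the gripper's body presses on something with over 40 N, if the wrist force passes 120 N, or if a joint passes its speed limit or range.

## Robot

A 6-joint arm with a two-finger parallel gripper is mounted at the origin on the work surface. World frame = base frame: x ahead of the robot, y to its left, z up, the work surface at z = 0. Lengths are in m, angles in rad, forces in N, time in s.
With the tool pointing down it reaches from about 0.25 to 0.725 m from the base axis. Payload 4 kg.
Tool frame: the origin (TCP) lies at the very end of the fingers, on their centre line; the grasp point (between the pads) lies 19 mm behind it; z points along the fingers, y is the line along which they close (so a half turn about z gives the same grasp; the last joint's range is limited). The gripper opens to 85 mm and grips with 20 to 120 N. Pads are 22 mm wide; open, the fingers measure 114 mm over their backs; the gripper's body (76 mm by 85 mm) begins 54 mm behind the grasp point. The pads swing forward as they close: fully open they stand 13 mm farther back than shut.
Start: joints at [-1.346, 0.241, 0.005, 1.335, 0, 1.571], TCP at [0.111, -0.487, 0.231] pointing down, gripper open.
Joint ranges: [-2.72, 2.72], [-1.05, 1.87], [-1.09, 1.28], [-1.99, 2.15], [-1.42, 1.44], [-3.14, 3.14]. Speed limits (rad/s): [2.79, 2.79, 3.14, 3.14, 3.14, 3.14].

## Interface

Orientations are given as a unit quaternion [x, y, z, w].
In Python, from workcell import monitor, viewer, job gives the robot as it stands.
- The arm moves only by the tool arm_command, never from a script. Its argument "increments" is a list of rows, each an object of numbers: "dx", "dy", "dz": the shift along the tool's x, y, z in cm; "wx", "wy", "wz": the turn, a rotation vector about the tool's x, y, z in rad; "grip": the finger opening in cm, from 0 to 8.54. In form: [{"dx": .., "dy": .., "dz": .., "wx": .., "wy": .., "wz": .., "grip": ..}, ...]. A call has 1 to 10 rows; each row is the pose to reach, as a shift and turn from the pose commanded when the call began, along the tool's axes at that moment; what a row does not reach only later rows make up. A row lasts 1/10 s, in which the tool goes at most 50 mm and 8.59 degrees, less where a joint would pass 70% of its speed; a pose out of reach is approached as far as the arm can. A call with a gripper value outside its range is refused whole. The fingers move at their own pace and stop on an object; the grip force is fixed at half the most. Time passes only in rows, so rows that repeat a pose let the fingers close. It gives the time, the measured TCP pose, the force, the opening and the grip force at its end, in the units of the state.
- monitor.get_obs(): the state, without advancing time (a new reading comes with each control period).
- viewer.camera(name): name is "scene" or "top" or "wrist"; returns (picture, depth): 400x640x3 uint8, red, green, blue; 400x640 float32, m along the optical axis (not along the pixel's ray), 0 where there is no reading.
- viewer.get_calibration(name): a dict with "fovy" (degrees; the focal length in pixels is half the picture's height over the tangent of half this angle, whatever the lens; pixels are square), "cx", "cy" (the principal point, pixels), "view" (4x4, takes a point from world to camera coordinates). Camera axes: x right, y up, looking along -z (the intrinsics and any distortion apply to the point x, -y, -z); pixel columns grow to the right and rows downward; lengths in m; the calibration is good to about 2 mm. A picture is of the moment at which its call begins: read the wrist's pose just before it. get_calibration takes no time and is no camera call; for the wrist camera it gives the pose at the moment of the call.
- job.job_done(): hands the job in; it is judged then, once.
The state is a dict: "clock": time; "joint_pos": joint angles; "joint_vel": joint speeds; "tau": joint torques, N m; "eef_pos": TCP position; "tool_rot": TCP orientation; "ft_force": force on the tool from outside, world axes, zero at the start; "ft_torque": the same for the moment, N m; "grip_width": finger opening in m; "grasp_force": force on a finger pad.
Only numpy, scipy, OpenCV 4.12 (cv2) and the standard library are available. Lean on these libraries where they do the work, as an engineer would, in place of code of your own. Each camera call takes 0.05 s, during which the arm holds its last target. There are 200 camera calls.

## Working session

There is one attempt and no reset: what is moved stays moved. The work goes in short steps, Python scripts to look and compute and a tool call to move; the robot and the scene stay as the last step left them, time stands still between calls to the robot, and variables do not carry over. Pictures are saved under pics/ and viewed, at most 10 in all, crops included, and the job is handed in when it is done.

Besides the shell and the picture viewer there is one more tool, called after ">>>" as name([rows], argument=value, ...), one row to a line, values as JSON. arm_command: Moves the arm, as the interface text tells. Its arguments: {"type":"object","properties":{"increments":{"type":"array","items":{"type":"object","properties":{"dx":{"type":"number"},"dy":{"type":"number"},"dz":{"type":"number"},"wx":{"type":"number"},"wy":{"type":"number"},"wz":{"type":"number"},"grip":{"type":"number"}}}}},"required":["increments"]}

```bash
ls; mkdir -p pics; cat > h.py <<'E'
import numpy as np, cv2
from workcell import monitor, viewer, job
def ray(cal,u,v,H=400):
    f=H/2/np.tan(np.radians(cal['fovy'])/2)
    V=np.array(cal['view']); R=V[:3,:3]; t=V[:3,3]
    c=-R.T@t
    d=np.stack([(np.asarray(u,float)-cal['cx'])/f,-(np.asarray(v,float)-cal['cy'])/f,-np.ones_like(np.asarray(u,float))],-1)
    return c,d@R
def plane(cal,u,v,z):
    c,d=ray(cal,u,v); s=(z-c[2])/d[...,2]
    return c+d*s[...,None]
def cloud(cal,depth):
    v,u=np.indices(depth.shape); c,d=ray(cal,u,v)
    return c+d*depth[...,None]
E
python3 - <<'E'
from h import *
for n in ['top','scene']:
    p,d=viewer.camera(n); cal=viewer.get_calibration(n)
    print(n,{k:(np.round(v,4).tolist() if k=='view' else v) for k,v in cal.items()})
    cv2.imwrite(f'pics/{n}0.png',p[:,:,::-1]); np.savez(f'pics/{n}0.npz',p=p,d=d)
o=monitor.get_obs(); print(o)
E
```

```text
pics
top {'fovy': 44.64479266698335, 'cx': 319.7048682723995, 'cy': 201.82013764531143, 'view': [[-0.0183, -0.9997, -0.0186, -0.1124], [0.9901, -0.0207, 0.1385, -0.5622], [-0.1389, -0.0158, 0.9902, -1.4514], [0.0, 0.0, 0.0, 1.0]]}
scene {'fovy': 53.08491494517314, 'cx': 321.4578657742065, 'cy': 195.67906656657385, 'view': [[0.731, 0.6821, 0.0189, -0.3213], [-0.5348, 0.5554, 0.6369, 0.3325], [0.4239, -0.4757, 0.7708, -1.4859], [0.0, 0.0, 0.0, 1.0]]}
{'clock': 0.1, 'joint_pos': array([-1.34600532e+00,  2.41351799e-01,  3.86019564e-03,  1.33520433e+00,
        1.71973436e-05,  1.57079930e+00]), 'joint_vel': array([-0.00377168, -0.00248788,  0.0033932 ,  0.00087863,  0.00050764,
       -0.00126628]), 'tau': array([ 3.30853281e-04, -3.73138082e+01,  2.53010309e+01,  1.08891007e-02,
        1.14175648e-04, -3.41093447e-06]), 'eef_pos': array([ 0.11133001, -0.48686643,  0.23049539]), 'tool_rot': array([ 9.93689991e-01,  1.12157473e-01, -9.79859006e-05, -9.44773777e-04]), 'ft_force': array([-0.13474682, -0.17555003, -0.41043003]), 'ft_torque': array([-0.00739769, -0.03346006,  0.02614978]), 'grasp_force': 0.0, 'grip_width': 0.08536035694257993}
```

View pics/top0.png

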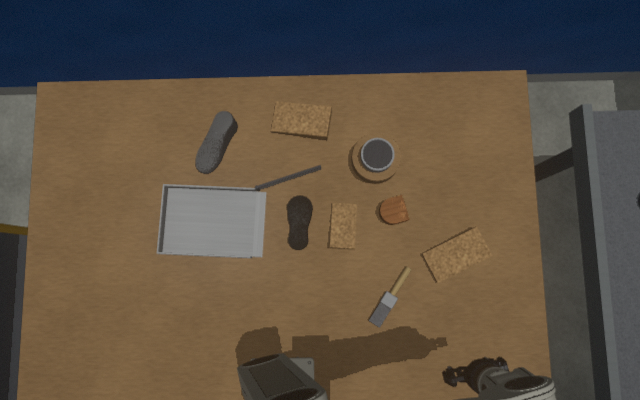

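View pics/scene0.png

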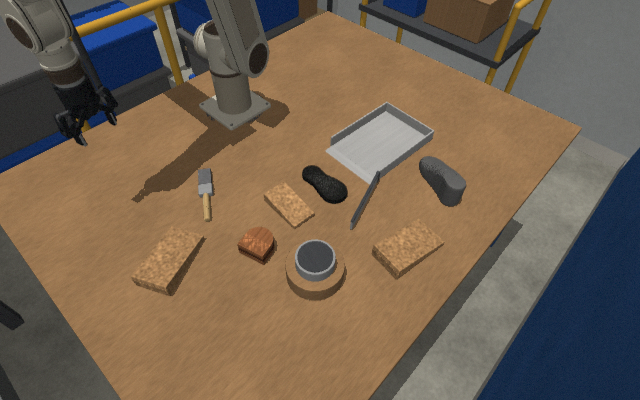

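Top view: the tray is at (213,221) with its mouth on the right, and the gate runs from the hinge (257,187) to its end (321,168). The outsole is at (299,222), the heel at (394,210), the tin at (377,157), the brush at (390,297) and the last at (216,143). There are three cork wedges, at (343,226), (302,120) and (457,254). The one at (343,226) is the smallest, about 47 px long against about 60, so it is my candidate. I'll measure it and confirm it in a crop.

```bash
python3 - <<'E'
from h import *
z=np.load('pics/top0.npz'); p,d=z['p'],z['d']; cal=viewer.get_calibration('top')
P=cloud(cal,d); bench=(d>0)
for (u,v) in [(280,280),(250,150),(340,280),(430,180)]: print('bench z',P[v,u].round(4))
m=((P[...,2]>0.007)&(d>0)&(P[...,0]>0.2)).astype(np.uint8); m[:70]=0
n,l,s,c=cv2.connectedComponentsWithStats(m)
for i in range(1,n):
    if s[i,4]<60: continue
    q=P[l==i]; zt=np.percentile(q[:,2],95)
    cs=cv2.findContours((l==i).astype(np.uint8),0,1)[0][0][:,0]
    r=cv2.minAreaRect((q[:,:2]*1000).astype(np.float32))
    print(c[i].round(),s[i,4],'z95 %.3f'%zt,'rect',np.round(r[0]),np.round(r[1]),round(r[2],1), 'box',cv2.boxPoints(r).round().tolist())
# colour-edge views
k=cv2.resize(p[155:270,150:420,::-1],None,fx=2.9,fy=2.9,interpolation=cv2.INTER_CUBIC); cv2.imwrite('pics/crop1.png',k)
def pl(u,v,z): return plane(cal,np.array([u]),np.array([v]),z)[0].round(4)
print('hinge',pl(257,187,.046),'end',pl(321,168,.046))
# wedge height profile
for (u,v) in [(343,206),(343,215),(343,226),(343,237),(343,246)]: print('wedge',P[v,u].round(4))
for (u,v) in [(180,220),(213,221),(240,221),(255,221),(262,221),(265,221)]: print('tray',P[v,u].round(4))
E
```

```text
bench z [0.3254 0.0035 0.0019]
bench z [0.7366 0.0965 0.0015]
bench z [ 0.322  -0.1805  0.0006]
bench z [ 0.626  -0.4691  0.0071]
[301. 119.] 1849 z95 0.046 rect [827. -67.] [188. 103.] 81.1 box [[762.0, -152.0], [863.0, -168.0], [892.0, 18.0], [791.0, 33.0]]
[215. 142.] 1489 z95 0.087 rect [758. 207.] [ 87. 203.] 62.8 box [[648.0, 214.0], [828.0, 122.0], [868.0, 199.0], [687.0, 291.0]]
[375. 158.] 1962 z95 0.095 rect [ 695. -298.] [149. 150.] 30.5 box [[592.0, -271.0], [669.0, -400.0], [797.0, -324.0], [721.0, -195.0]]
[215. 206.] 1227 z95 0.048 rect [521. 127.] [254. 534.] 5.7 box [[367.0, 379.0], [421.0, -152.0], [674.0, -126.0], [621.0, 405.0]]
[299. 221.] 1094 z95 0.026 rect [502. -60.] [167.  78.] 0.3 box [[418.0, -22.0], [418.0, -100.0], [585.0, -99.0], [585.0, -21.0]]
[393. 210.] 666 z95 0.050 rect [ 531. -349.] [80. 90.] 14.4 box [[481.0, -315.0], [503.0, -402.0], [581.0, -382.0], [559.0, -295.0]]
[343. 226.] 1129 z95 0.037 rect [ 488. -193.] [ 79. 140.] 84.0 box [[414.0, -225.0], [554.0, -240.0], [562.0, -161.0], [423.0, -146.0]]
[457. 254.] 2079 z95 0.046 rect [ 390. -532.] [107. 184.] 27.0 box [[301.0, -475.0], [384.0, -638.0], [480.0, -590.0], [396.0, -426.0]]
[389. 298.] 644 z95 0.024 rect [ 275. -333.] [ 42. 197.] 56.4 box [[181.0, -296.0], [345.0, -405.0], [369.0, -370.0], [205.0, -261.0]]
hinge [0.6086 0.0677 0.046 ] end [ 0.6636 -0.1294  0.046 ]
wedge [ 0.5478 -0.1947  0.0209]
wedge [ 0.5202 -0.1942  0.0178]
wedge [ 0.4853 -0.193   0.0277]
wedge [ 0.4512 -0.1919  0.0353]
wedge [ 0.424  -0.1912  0.0355]
tray [ 0.5169  0.3168 -0.0007]
tray [0.5108 0.2108 0.0073]
tray [0.5092 0.1265 0.0069]
tray [0.5087 0.0804 0.0022]
tray [ 0.5088  0.0591 -0.0029]
tray [ 0.509   0.0502 -0.0064]
```

View pics/crop1.png

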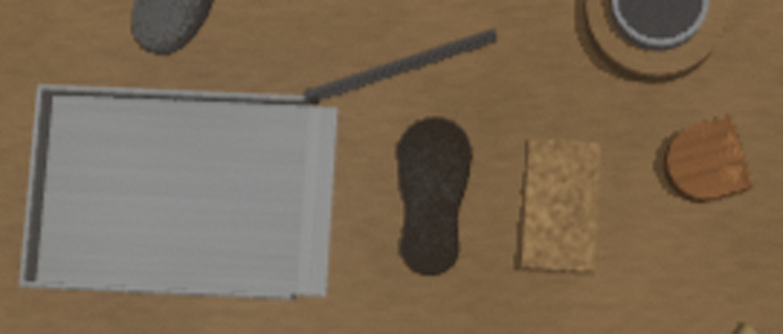

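The crop at 2.9x confirms it: the cork piece at full-image (343,226) measures about 140 x 78 mm, while the other two are about 186 x 104 mm. So this is the smallest wedge. The outsole's forepart points to +x. The heel's flat face points to -y, away from the tray, which is good for pushing. Next I'll fit the tray frame and the part edges on known planes.

```bash
cat >> h.py <<'E'
def delta(x,y,z,yaw=None):
    """shift (cm) along the present tool axes and wz to reach world target"""
    from scipy.spatial.transform import Rotation as Ro
    o=monitor.get_obs(); R=Ro.from_quat(o['tool_rot']).as_matrix()
    d=R.T@(np.array([x,y,z])-o['eef_pos'])*100
    y0=np.arctan2(R[1,0],R[0,0])
    return d.round(2), 'yaw',y0.round(4),'wz',None if yaw is None else round(-(yaw-y0),3)
E
python3 - <<'E'
from h import *
z=np.load('pics/top0.npz'); p=z['p']; cal=viewer.get_calibration('top')
f=lambda pts,z: plane(cal,np.array(pts)[:,0],np.array(pts)[:,1],z)
c=lambda *a:[(150+(x+.5)/2.9-.5,155+(y+.5)/2.9-.5) for x,y in a]
W=f(c((38,86),(20,286),(293,297),(312,97)),.04); print('tray rim corners',W.round(4).tolist())
for a,b in [(0,1),(1,2),(2,3),(3,0)]: print(np.linalg.norm(W[a]-W[b]).round(4))
hsv=cv2.cvtColor(p,cv2.COLOR_RGB2HSV)
for nm,box,zt in [('outsole',(275,185,325,260),.02),('wedge',(325,195,362,255),.022),('heel',(372,188,415,232),.045)]:
    x0,y0,x1,y1=box; s=p[y0:y1,x0:x1].astype(int)
    if nm=='outsole': m=s.max(2)<60
    elif nm=='wedge': m=(s[...,0]>140)
    else: m=(hsv[y0:y1,x0:x1,1]>150)&(s[...,0]>100)
    m=cv2.morphologyEx(m.astype(np.uint8),cv2.MORPH_CLOSE,np.ones((3,3)))
    C=max(cv2.findContours(m,0,1)[0],key=cv2.contourArea)[:,0]+[x0,y0]
    Q=f(C,zt)[:,:2]*1000; r=cv2.minAreaRect(Q.astype(np.float32))
    print(nm,C.min(0),C.max(0),'min',Q.min(0).round(),'max',Q.max(0).round(),cv2.boxPoints(r).round().tolist(),np.round(r[1]))
print('gate',f([(257.5,188.3),(320.5,167.5)],.046).round(4).tolist())
print(delta(.5,-.125,.2,np.pi/2))
E
```

```text
tray rim corners [[0.6243, 0.3602, 0.04], [0.4126, 0.3734, 0.04], [0.3958, 0.0876, 0.04], [0.6062, 0.0677, 0.04]]
0.2121
0.2863
0.2113
0.293
outsole [287 196] [312 249] min [418. -99.] max [582. -22.] [[417.0, -28.0], [420.0, -105.0], [584.0, -97.0], [581.0, -20.0]] [164.  77.]
wedge [331 204] [356 247] min [ 421. -235.] max [ 553. -155.] [[418.0, -224.0], [553.0, -235.0], [559.0, -163.0], [425.0, -152.0]] [ 72. 135.]
heel [386 215] [389 217] min [ 508. -332.] max [ 515. -323.] [[508.0, -332.0], [514.0, -332.0], [515.0, -323.0], [508.0, -323.0]] [9. 6.]
gate [[0.6046, 0.0661, 0.046], [0.6652, -0.1279, 0.046]]
(array([ 45.96, -26.61,   3.1 ]), 'yaw', np.float64(0.2248), 'wz', np.float64(-1.346))
```

Tray fit:
- **Centre:** about (0.510, 0.222).
- **Tray +y axis:** (0.06, 0.998), so yaw 1.511.
- **Checks:** the rim measures 212 x 290 mm, near the expected 214 x 285. The predicted hinge (0.610, 0.070) agrees with the measured one.

Next I'll go above the gap behind the outsole.

>>> arm_command([
  {"dx": 45.9,"dy": -26.6,"dz": 11,"wz": -1.286,"grip": 8.5},
  {"dx": 45.9,"dy": -26.6,"dz": 11,"wz": -1.286,"grip": 8.5},
  {"dx": 45.9,"dy": -26.6,"dz": 11,"wz": -1.286,"grip": 8.5},
  {"dx": 45.9,"dy": -26.6,"dz": 11,"wz": -1.286,"grip": 8.5},
  {"dx": 45.9,"dy": -26.6,"dz": 11,"wz": -1.286,"grip": 8.5},
  {"dx": 45.9,"dy": -26.6,"dz": 11,"wz": -1.286,"grip": 8.5},
  {"dx": 45.9,"dy": -26.6,"dz": 11,"wz": -1.286,"grip": 8.5},
  {"dx": 45.9,"dy": -26.6,"dz": 11,"wz": -1.286,"grip": 8.5},
  {"dx": 45.9,"dy": -26.6,"dz": 11,"wz": -1.286,"grip": 8.5},
  {"dx": 45.9,"dy": -26.6,"dz": 11,"wz": -1.286,"grip": 8.5},
])

```text
validation failed for argument at $.in...
```

```bash
python3 -c "
from h import *
print(delta(.502,-.125,.05,1.511),delta(.502,-.125,-.004,1.511))"
```

```text
(array([ 46.15, -26.53,  18.1 ]), 'yaw', np.float64(0.2248), 'wz', np.float64(-1.286)) (array([ 46.15, -26.52,  23.5 ]), 'yaw', np.float64(0.2248), 'wz', np.float64(-1.286))
```

>>> arm_command([
  {"dx": 5,"dy": -3,"dz": 1,"wx": 0,"wy": 0,"wz": -0.14,"grip": 8.5},
  {"dx": 10,"dy": -6,"dz": 2,"wx": 0,"wy": 0,"wz": -0.28,"grip": 8.5},
])

```text
clock: 0.3
eef_pos: [0.1825, -0.4189, 0.2137]
tool_rot: [0.968, 0.251, 0.0, -0.0]
ft_force: [1.2, -0.3, 0.8]
grip_width: 0.0846
grasp_force: 0.0
```

```bash
python3 -c "
from h import *
print(delta(.502,-.125,.10,1.511))"
```

```text
(array([ 42.19, -10.19,  11.38]), 'yaw', np.float64(0.5067), 'wz', np.float64(-1.004))
```

>>> arm_command([
  {"dx": 5,"dy": -1,"dz": 1,"wx": 0,"wy": 0,"wz": -0.14,"grip": 8.5},
  {"dx": 10,"dy": -2,"dz": 2,"wx": 0,"wy": 0,"wz": -0.28,"grip": 8.5},
  {"dx": 15,"dy": -3,"dz": 3,"wx": 0,"wy": 0,"wz": -0.42,"grip": 8.5},
  {"dx": 20,"dy": -4,"dz": 4,"wx": 0,"wy": 0,"wz": -0.56,"grip": 8.5},
  {"dx": 24,"dy": -5,"dz": 5,"wx": 0,"wy": 0,"wz": -0.7,"grip": 8.5},
  {"dx": 28,"dy": -6,"dz": 6,"wx": 0,"wy": 0,"wz": -0.84,"grip": 8.5},
  {"dx": 32,"dy": -7,"dz": 7,"wx": 0,"wy": 0,"wz": -0.95,"grip": 8.5},
  {"dx": 36,"dy": -8,"dz": 8,"wx": 0,"wy": 0,"wz": -1.0,"grip": 8.5},
  {"dx": 39.5,"dy": -9.2,"dz": 9.5,"wx": 0,"wy": 0,"wz": -1.0,"grip": 8.5},
  {"dx": 42.2,"dy": -10.2,"dz": 11.4,"wx": 0,"wy": 0,"wz": -1.0,"grip": 8.5},
])

```text
clock: 1.3
eef_pos: [0.5044, -0.1241, 0.1]
tool_rot: [0.729, 0.684, 0.0, 0.001]
ft_force: [-0.6, -0.2, -0.6]
grip_width: 0.085
grasp_force: 0.0
```

```bash
python3 -c "
from h import *
print(delta(.502,-.125,.03,1.511),delta(.502,-.125,-.004,1.511))"
```

```text
(array([-0.11, -0.25,  7.  ]), 'yaw', np.float64(1.5064), 'wz', np.float64(-0.005)) (array([-0.11, -0.25, 10.4 ]), 'yaw', np.float64(1.5064), 'wz', np.float64(-0.005))
```

>>> arm_command([
  {"dx": -0.1,"dy": -0.2,"dz": 2,"wx": 0,"wy": 0,"wz": 0,"grip": 8.5},
  {"dx": -0.1,"dy": -0.2,"dz": 4.5,"wx": 0,"wy": 0,"wz": 0,"grip": 8.5},
  {"dx": -0.1,"dy": -0.2,"dz": 7,"wx": 0,"wy": 0,"wz": 0,"grip": 8.5},
  {"dx": -0.1,"dy": -0.2,"dz": 8.5,"wx": 0,"wy": 0,"wz": 0,"grip": 8.5},
  {"dx": -0.1,"dy": -0.2,"dz": 9.3,"wx": 0,"wy": 0,"wz": 0,"grip": 8.5},
  {"dx": -0.1,"dy": -0.2,"dz": 9.8,"wx": 0,"wy": 0,"wz": 0,"grip": 8.5},
  {"dx": -0.1,"dy": -0.2,"dz": 10.2,"wx": 0,"wy": 0,"wz": 0,"grip": 8.5},
  {"dx": -0.1,"dy": -0.2,"dz": 10.4,"wx": 0,"wy": 0,"wz": 0,"grip": 8.5},
])

```text
clock: 2.1
eef_pos: [0.501, -0.1268, -0.0033]
tool_rot: [0.73, 0.683, 0.0, 0.0]
ft_force: [-0.8, -1.1, 0.2]
grip_width: 0.0849
grasp_force: 0.0
```

```bash
python3 - <<'E'
from h import *
p,d=viewer.camera('scene'); cv2.imwrite('pics/s1.png',cv2.resize(p[130:270,230:430,::-1],None,fx=4,fy=4))
E
```

```text
(no output)
```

View pics/s1.png

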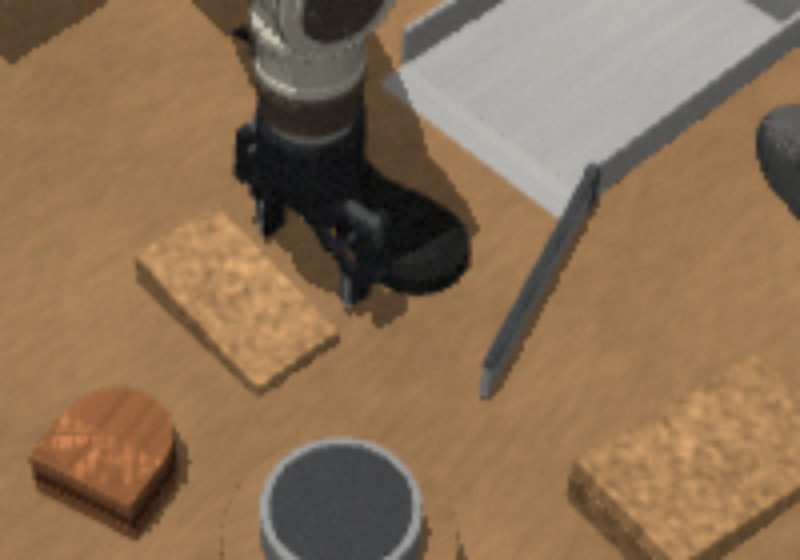

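The fingers at crop (270,220) and (350,290) stand in the gap between outsole and wedge, clear of both and just above the bench. I'll push the outsole.

>>> arm_command([
  {"dx": 1,"dy": 0,"dz": 0,"wx": 0,"wy": 0,"wz": 0,"grip": 8.5},
  {"dx": 1.8,"dy": 0,"dz": 0,"wx": 0,"wy": 0,"wz": 0,"grip": 8.5},
  {"dx": 2.6,"dy": 0,"dz": 0,"wx": 0,"wy": 0,"wz": 0,"grip": 8.5},
  {"dx": 3.6,"dy": -0.05,"dz": 0,"wx": 0,"wy": 0,"wz": 0,"grip": 8.5},
  {"dx": 4.8,"dy": -0.1,"dz": 0,"wx": 0,"wy": 0,"wz": 0,"grip": 8.5},
  {"dx": 6,"dy": -0.2,"dz": 0,"wx": 0,"wy": 0,"wz": 0,"grip": 8.5},
  {"dx": 7.2,"dy": -0.3,"dz": 0,"wx": 0,"wy": 0,"wz": 0,"grip": 8.5},
  {"dx": 8.4,"dy": -0.4,"dz": 0,"wx": 0,"wy": 0,"wz": 0,"grip": 8.5},
  {"dx": 9.6,"dy": -0.5,"dz": 0,"wx": 0,"wy": 0,"wz": 0,"grip": 8.5},
  {"dx": 10.4,"dy": -0.5,"dz": 0,"wx": 0,"wy": 0,"wz": 0,"grip": 8.5},
])

```text
clock: 3.15
eef_pos: [0.5021, -0.0214, -0.0036]
tool_rot: [0.73, 0.684, -0.0, -0.0]
ft_force: [-0.5, -3.9, 2.9]
grip_width: 0.0847
grasp_force: 2.0
```

```bash
cat >> h.py <<'E'
C0=np.array([.5098,.2221]); TX=np.array([.9982,-.06]); TY=np.array([.06,.9982])
def tray(xy): r=np.asarray(xy)[...,:2]-C0; return np.stack([r@TX,r@TY],-1)*1000
def shot(name,n='scene'):
    p,d=viewer.camera(n); cal=viewer.get_calibration(n)
    if n=='scene': k=p[90:270,230:460]; f=3.3
    else: k=p[150:270,150:420]; f=2.9
    cv2.imwrite(f'pics/{name}.png',cv2.resize(k[:,:,::-1],None,fx=f,fy=f)); return p,d,cal
def where(p,cal,mask,zt,box):
    x0,y0,x1,y1=box; m=np.zeros(mask.shape,np.uint8); m[y0:y1,x0:x1]=mask[y0:y1,x0:x1]
    m=cv2.morphologyEx(m,cv2.MORPH_OPEN,np.ones((3,3)))
    C=max(cv2.findContours(m,0,1)[0],key=cv2.contourArea)[:,0]
    Q=tray(plane(cal,C[:,0],C[:,1],zt)); r=cv2.minAreaRect(Q.astype(np.float32))
    print('tray-frame min',Q.min(0).round(),'max',Q.max(0).round(),'rect',np.round(r[0]),np.round(r[1]),round(r[2],1))
E
python3 - <<'E'
from h import *
p,d,cal=shot('t2','top'); o=monitor.get_obs(); print(tray(o['eef_pos']),o['eef_pos'],o['ft_force'])
E
```

```text
[   6.93573939 -242.42066101] [ 0.50217804 -0.02029966 -0.00366538] [-0.07190057  0.42644941  0.57230012]
```

View pics/t2.png

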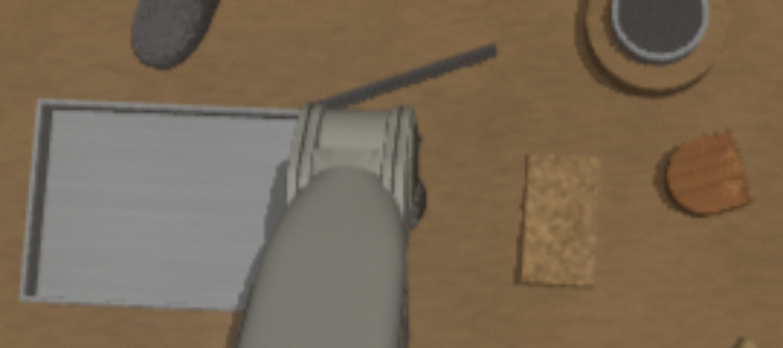

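The top view shows the arm covering the outsole, with the wedge at crop (560,220) and the heel undisturbed. The push force is about 4 N, so I'll continue.

>>> arm_command([
  {"dx": 1.2,"dy": -0.1,"dz": 0,"wx": 0,"wy": 0,"wz": 0,"grip": 8.5},
  {"dx": 2.4,"dy": -0.2,"dz": 0,"wx": 0,"wy": 0,"wz": 0,"grip": 8.5},
  {"dx": 3.6,"dy": -0.3,"dz": 0,"wx": 0,"wy": 0,"wz": 0,"grip": 8.5},
  {"dx": 4.8,"dy": -0.4,"dz": 0,"wx": 0,"wy": 0,"wz": 0,"grip": 8.5},
  {"dx": 6,"dy": -0.5,"dz": 0,"wx": 0,"wy": 0,"wz": 0,"grip": 8.5},
  {"dx": 7.2,"dy": -0.6,"dz": 0,"wx": 0,"wy": 0,"wz": 0,"grip": 8.5},
  {"dx": 8.4,"dy": -0.7,"dz": 0,"wx": 0,"wy": 0,"wz": 0,"grip": 8.5},
  {"dx": 9.6,"dy": -0.7,"dz": 0,"wx": 0,"wy": 0,"wz": 0,"grip": 8.5},
  {"dx": 10.8,"dy": -0.7,"dz": 0,"wx": 0,"wy": 0,"wz": 0,"grip": 8.5},
  {"dx": 12,"dy": -0.7,"dz": 0,"wx": 0,"wy": 0,"wz": 0,"grip": 8.5},
])

```text
clock: 4.2
eef_pos: [0.5032, 0.0987, -0.0036]
tool_rot: [0.73, 0.683, -0.0, -0.0]
ft_force: [-0.1, -2.5, 0.9]
grip_width: 0.0848
grasp_force: 1.5
```

```bash
python3 - <<'E'
from h import *
p,d,cal=shot('s2'); o=monitor.get_obs(); print(tray(o['eef_pos']),o['eef_pos'],o['ft_force'])
E
```

```text
[   1.02344825 -121.49922566] [ 0.50353167  0.10075846 -0.0036201 ] [-0.02419965  0.25270322 -0.51721374]
```

View pics/s2.png

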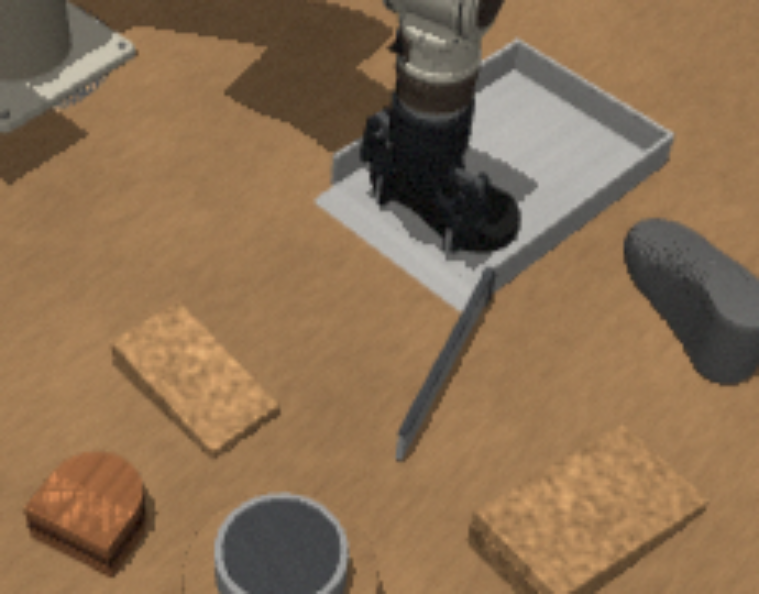

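The outsole is inside the mouth at crop (490,220), flat against both fingers. I'll finish this push.

>>> arm_command([
  {"dx": 1.3,"dy": 0,"dz": 0,"wx": 0,"wy": 0,"wz": 0,"grip": 8.5},
  {"dx": 3,"dy": 0,"dz": 0,"wx": 0,"wy": 0,"wz": 0,"grip": 8.5},
  {"dx": 4.8,"dy": 0,"dz": 0,"wx": 0,"wy": 0,"wz": 0,"grip": 8.5},
  {"dx": 6.6,"dy": 0,"dz": 0,"wx": 0,"wy": 0,"wz": 0,"grip": 8.5},
  {"dx": 8.4,"dy": 0,"dz": 0,"wx": 0,"wy": 0,"wz": 0,"grip": 8.5},
  {"dx": 10.2,"dy": 0,"dz": 0,"wx": 0,"wy": 0,"wz": 0,"grip": 8.5},
  {"dx": 12,"dy": 0,"dz": 0,"wx": 0,"wy": 0,"wz": 0,"grip": 8.5},
  {"dx": 13.7,"dy": 0,"dz": 0,"wx": 0,"wy": 0,"wz": 0,"grip": 8.5},
  {"dx": 15.1,"dy": 0,"dz": 0,"wx": 0,"wy": 0,"wz": 0,"grip": 8.5},
  {"dx": 16,"dy": 0,"dz": 0,"wx": 0,"wy": 0,"wz": 0,"grip": 8.5},
])

```text
clock: 5.25
eef_pos: [0.5138, 0.2589, -0.0038]
tool_rot: [0.73, 0.684, 0.0, -0.0]
ft_force: [-0.7, -1.7, 1.3]
grip_width: 0.0852
grasp_force: 1.3
```

```bash
python3 - <<'E'
from h import *
o=monitor.get_obs(); print(tray(o['eef_pos']),o['eef_pos'],o['ft_force'])
print(delta(.489,-.2315-.03,.11,1.511))
E
```

```text
[ 1.74442219 36.92399117] [ 0.51375671  0.25885274 -0.00377805] [-0.65652874 -1.70529851  1.2505041 ]
(array([-52.08,   0.91, -11.39]), 'yaw', np.float64(1.5057), 'wz', np.float64(-0.005))
```

>>> arm_command([
  {"dx": -0.7,"dy": 0,"dz": 0,"wx": 0,"wy": 0,"wz": 0,"grip": 8.5},
  {"dx": -2,"dy": 0,"dz": -2,"wx": 0,"wy": 0,"wz": 0,"grip": 8.5},
  {"dx": -4,"dy": 0,"dz": -6,"wx": 0,"wy": 0,"wz": 0,"grip": 8.5},
  {"dx": -8,"dy": 0.1,"dz": -9,"wx": 0,"wy": 0,"wz": 0,"grip": 8.5},
  {"dx": -13,"dy": 0.2,"dz": -9,"wx": 0,"wy": 0,"wz": 0,"grip": 8.5},
  {"dx": -18,"dy": 0.3,"dz": -9,"wx": 0,"wy": 0,"wz": 0,"grip": 8.5},
  {"dx": -23,"dy": 0.4,"dz": -9,"wx": 0,"wy": 0,"wz": 0,"grip": 8.5},
  {"dx": -28,"dy": 0.5,"dz": -9,"wx": 0,"wy": 0,"wz": 0,"grip": 8.5},
  {"dx": -33,"dy": 0.6,"dz": -9,"wx": 0,"wy": 0,"wz": 0,"grip": 8.5},
  {"dx": -38,"dy": 0.7,"dz": -9,"wx": 0,"wy": 0,"wz": 0,"grip": 8.5},
])

```text
clock: 6.25
eef_pos: [0.4949, -0.1246, 0.0865]
tool_rot: [0.73, 0.683, 0.0, -0.0]
ft_force: [0.5, 0.6, -0.5]
grip_width: 0.0849
grasp_force: 0.0
```

```bash
python3 - <<'E'
from h import *
p,d,cal=shot('s3'); o=monitor.get_obs(); print(o['eef_pos'])
print(delta(.489,-.262,-.004,1.511))
# heel from scene camera (top plane z=.045), wedge from top
hsv=cv2.cvtColor(p,cv2.COLOR_RGB2HSV)
m=((hsv[...,1]>165)&(hsv[...,0]<14)&(p[...,0]>90)).astype(np.uint8)
x0,y0,x1,y1=225,215,290,270; m[:y0]=0; m[y1:]=0; m[:,:x0]=0; m[:,x1:]=0
m=cv2.morphologyEx(m,cv2.MORPH_CLOSE,np.ones((5,5)))
C=max(cv2.findContours(m,0,1)[0],key=cv2.contourArea)[:,0]; print(C.min(0),C.max(0))
Q=plane(cal,C[:,0],C[:,1],.045)[:,:2]*1000; r=cv2.minAreaRect(Q.astype(np.float32)); print('heel',cv2.boxPoints(r).round().tolist(),r[1])
m=((p.max(2)<55)&(np.indices(m.shape)[1]>320)).astype(np.uint8); where(p,cal,m,.023,(325,95,440,190))
E
```

```text
[ 0.49472656 -0.13237943  0.08673262]
(array([-12.92,   0.39,   9.15]), 'yaw', np.float64(1.4953), 'wz', np.float64(-0.016))Traceback (most recent call last):
  File "<stdin>", line 9, in <module>
ValueError: max() iterable argument is empty
```

View pics/s3.png

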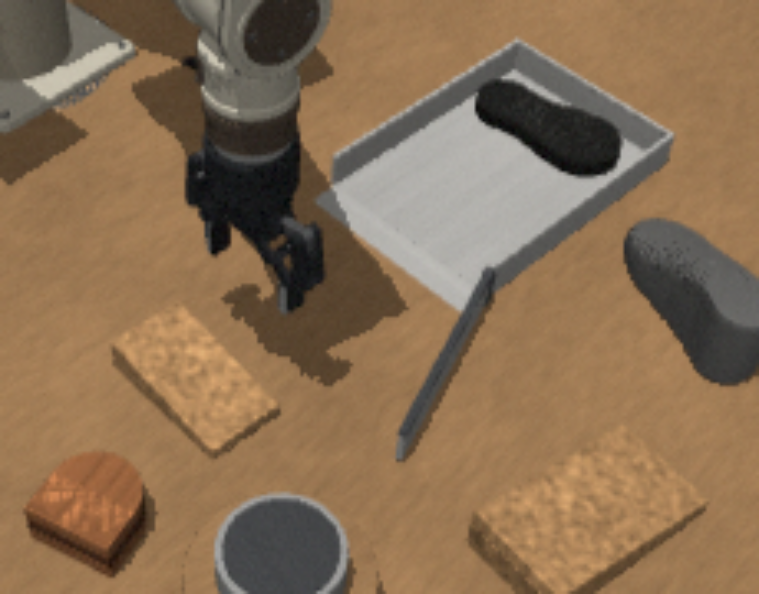

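The outsole at crop (550,125) is fully in, near the back and slightly turned. The wedge at (195,380) and the heel at (85,505) are unmoved.

>>> arm_command([
  {"dx": -4,"dy": 0.1,"dz": 0,"wx": 0,"wy": 0,"wz": 0,"grip": 8.5},
  {"dx": -8,"dy": 0.2,"dz": 0,"wx": 0,"wy": 0,"wz": 0,"grip": 8.5},
  {"dx": -11,"dy": 0.3,"dz": 0,"wx": 0,"wy": 0,"wz": 0,"grip": 8.5},
  {"dx": -13,"dy": 0.4,"dz": 0,"wx": 0,"wy": 0,"wz": 0,"grip": 8.5},
  {"dx": -13,"dy": 0.4,"dz": 2,"wx": 0,"wy": 0,"wz": 0,"grip": 8.5},
  {"dx": -13,"dy": 0.4,"dz": 3,"wx": 0,"wy": 0,"wz": 0,"grip": 8.5},
  {"dx": -13,"dy": 0.4,"dz": 3,"wx": 0,"wy": 0,"wz": 0,"grip": 8.5},
])

```text
clock: 7.0
eef_pos: [0.4891, -0.2513, 0.0544]
tool_rot: [0.73, 0.683, -0.001, -0.002]
ft_force: [0.5, 0.9, -0.1]
grip_width: 0.085
grasp_force: 0.0
```

```bash
python3 - <<'E'
from h import *
o=monitor.get_obs(); print(o['eef_pos'])
print(delta(.489,-.262,-.004,1.511))
cal=viewer.get_calibration('scene')
c=lambda a,s,ox,oy:(np.array([ox+(a[:,0]+.5)/s-.5]),np.array([oy+(a[:,1]+.5)/s-.5]))
h=np.array([(27,512),(108,556),(145,480),(85,452)])
Q=plane(cal,*c(h,3.3,230,90),.045)[0]; print('heel',Q.round(3).tolist(), tray(Q).round().tolist())
w=np.array([(113,348),(182,307),(279,408),(214,442)])
for a,zz in zip(w,[.031,.031,.014,.014]): print('wedge',plane(cal,*c(a[None],3.3,230,90),zz)[0].round(3))
h=np.array([(475,100),(495,80),(620,150),(590,174),(550,152),(485,122)])
print('outsole',tray(plane(cal,*c(h,3.3,230,90),.023)[0]).round().tolist())
E
```

```text
[ 0.48914866 -0.25127454  0.05440713]
(array([-1.08,  0.08,  5.84]), 'yaw', np.float64(1.5043), 'wz', np.float64(-0.007))
heel [[0.507, -0.394, 0.045], [0.583, -0.377, 0.045], [0.552, -0.309, 0.045], [0.496, -0.324, 0.045]] [[34.0, -615.0], [109.0, -593.0], [74.0, -528.0], [19.0, -546.0]]
wedge [[ 0.42  -0.227  0.031]]
wedge [[ 0.428 -0.151  0.031]]
wedge [[ 0.563 -0.164  0.014]]
wedge [[ 0.548 -0.229  0.014]]
outsole [[-78.0, 48.0], [-86.0, 90.0], [76.0, 100.0], [78.0, 48.0], [29.0, 44.0], [-48.0, 29.0]]
```

>>> arm_command([
  {"dx": -1.1,"dy": 0,"dz": 1.5,"wx": 0,"wy": 0,"wz": 0,"grip": 8.5},
  {"dx": -1.1,"dy": 0,"dz": 3.5,"wx": 0,"wy": 0,"wz": 0,"grip": 8.5},
  {"dx": -1.1,"dy": 0,"dz": 5,"wx": 0,"wy": 0,"wz": 0,"grip": 8.5},
  {"dx": -1.1,"dy": 0,"dz": 5.8,"wx": 0,"wy": 0,"wz": 0,"grip": 8.5},
  {"dx": -1.1,"dy": 0,"dz": 5.85,"wx": 0,"wy": 0,"wz": 0,"grip": 8.5},
  {"dx": -0.5,"dy": 0,"dz": 5.85,"wx": 0,"wy": 0,"wz": 0,"grip": 8.5},
  {"dx": 0.3,"dy": 0,"dz": 5.85,"wx": 0,"wy": 0,"wz": 0,"grip": 8.5},
  {"dx": 1.1,"dy": 0,"dz": 5.85,"wx": 0,"wy": 0,"wz": 0,"grip": 8.5},
  {"dx": 1.9,"dy": 0,"dz": 5.85,"wx": 0,"wy": 0,"wz": 0,"grip": 8.5},
  {"dx": 2.9,"dy": 0,"dz": 5.85,"wx": 0,"wy": 0,"wz": 0,"grip": 8.5},
])

```text
clock: 8.0
eef_pos: [0.4938, -0.2233, -0.0013]
tool_rot: [0.73, 0.683, -0.0, 0.001]
ft_force: [0.1, -1.8, 2.8]
grip_width: 0.085
grasp_force: 1.4
```

```bash
python3 - <<'E'
from h import *
o=monitor.get_obs(); print(o['eef_pos'],tray(o['eef_pos']),o['ft_force'])
a=C0+.0*TX-.05*TY
print(delta(*a,-.004,1.511))
E
```

```text
[ 0.49380352 -0.22330951 -0.00129302] [  10.75688352 -445.56756596] [ 0.13917557 -1.82650628  2.81023828]
(array([39.55, -1.32,  0.2 ]), 'yaw', np.float64(1.5046), 'wz', np.float64(-0.006))
```

>>> arm_command([
  {"dx": 1.2,"dy": 0,"dz": 0.2,"wx": 0,"wy": 0,"wz": 0,"grip": 8.5},
  {"dx": 2.6,"dy": -0.1,"dz": 0.2,"wx": 0,"wy": 0,"wz": 0,"grip": 8.5},
  {"dx": 4,"dy": -0.2,"dz": 0.2,"wx": 0,"wy": 0,"wz": 0,"grip": 8.5},
  {"dx": 5.4,"dy": -0.3,"dz": 0.2,"wx": 0,"wy": 0,"wz": 0,"grip": 8.5},
  {"dx": 6.8,"dy": -0.4,"dz": 0.2,"wx": 0,"wy": 0,"wz": 0,"grip": 8.5},
  {"dx": 8.2,"dy": -0.5,"dz": 0.2,"wx": 0,"wy": 0,"wz": 0,"grip": 8.5},
  {"dx": 9.6,"dy": -0.6,"dz": 0.2,"wx": 0,"wy": 0,"wz": 0,"grip": 8.5},
  {"dx": 11,"dy": -0.7,"dz": 0.2,"wx": 0,"wy": 0,"wz": 0,"grip": 8.5},
  {"dx": 12.4,"dy": -0.8,"dz": 0.2,"wx": 0,"wy": 0,"wz": 0,"grip": 8.5},
  {"dx": 13.4,"dy": -0.9,"dz": 0.2,"wx": 0,"wy": 0,"wz": 0,"grip": 8.5},
])

```text
clock: 9.0
eef_pos: [0.4927, -0.0875, -0.0042]
tool_rot: [0.73, 0.684, -0.0, -0.0]
ft_force: [0.9, -3.0, 1.9]
grip_width: 0.0852
grasp_force: 1.5
```

>>> arm_command([
  {"dx": 1.2,"dy": 0,"dz": 0,"wx": 0,"wy": 0,"wz": 0,"grip": 8.5},
  {"dx": 2.6,"dy": -0.1,"dz": 0,"wx": 0,"wy": 0,"wz": 0,"grip": 8.5},
  {"dx": 4,"dy": -0.1,"dz": 0,"wx": 0,"wy": 0,"wz": 0,"grip": 8.5},
  {"dx": 5.4,"dy": -0.2,"dz": 0,"wx": 0,"wy": 0,"wz": 0,"grip": 8.5},
  {"dx": 6.8,"dy": -0.2,"dz": 0,"wx": 0,"wy": 0,"wz": 0,"grip": 8.5},
  {"dx": 8.2,"dy": -0.3,"dz": 0,"wx": 0,"wy": 0,"wz": 0,"grip": 8.5},
  {"dx": 9.6,"dy": -0.3,"dz": 0,"wx": 0,"wy": 0,"wz": 0,"grip": 8.5},
  {"dx": 11,"dy": -0.4,"dz": 0,"wx": 0,"wy": 0,"wz": 0,"grip": 8.5},
  {"dx": 12.4,"dy": -0.4,"dz": 0,"wx": 0,"wy": 0,"wz": 0,"grip": 8.5},
  {"dx": 13.4,"dy": -0.4,"dz": 0,"wx": 0,"wy": 0,"wz": 0,"grip": 8.5},
])

```text
clock: 10.0
eef_pos: [0.4979, 0.0463, -0.0041]
tool_rot: [0.73, 0.684, 0.0, -0.0]
ft_force: [0.3, -2.0, 0.5]
grip_width: 0.085
grasp_force: 1.0
```

```bash
python3 - <<'E'
from h import *
p,d,cal=shot('s4')
o=monitor.get_obs(); print(o['eef_pos'],tray(o['eef_pos']),o['ft_force'])
a=C0+.0*TX-.05*TY
print(delta(*a,-.004,1.511))
E
```

```text
[ 0.49815814  0.04771412 -0.00400496] [  -1.15775522 -174.77050013] [-0.2540224   0.8779388   0.36463415]
(array([12.48,  0.07,  0.02]), 'yaw', np.float64(1.5069), 'wz', np.float64(-0.004))
```

View pics/s4.png

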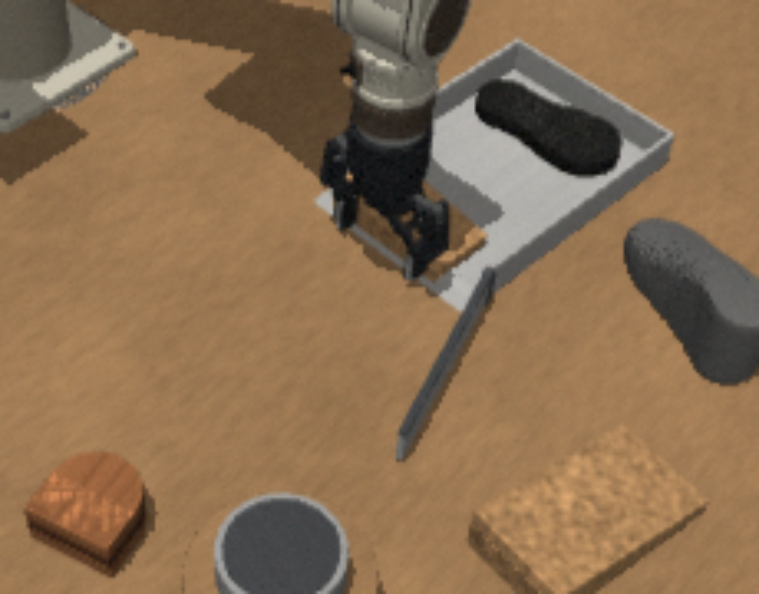

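The wedge is entering the mouth flat at crop (420,235), and nothing else has been touched. I'll finish this push.

>>> arm_command([
  {"dx": 1.2,"dy": 0,"dz": 0,"wx": 0,"wy": 0,"wz": 0,"grip": 8.5},
  {"dx": 2.6,"dy": 0,"dz": 0,"wx": 0,"wy": 0,"wz": 0,"grip": 8.5},
  {"dx": 4,"dy": 0,"dz": 0,"wx": 0,"wy": 0,"wz": 0,"grip": 8.5},
  {"dx": 5.4,"dy": 0,"dz": 0,"wx": 0,"wy": 0,"wz": 0,"grip": 8.5},
  {"dx": 6.8,"dy": 0,"dz": 0,"wx": 0,"wy": 0,"wz": 0,"grip": 8.5},
  {"dx": 8.2,"dy": 0,"dz": 0,"wx": 0,"wy": 0,"wz": 0,"grip": 8.5},
  {"dx": 9.6,"dy": 0,"dz": 0,"wx": 0,"wy": 0,"wz": 0,"grip": 8.5},
  {"dx": 11,"dy": 0,"dz": 0,"wx": 0,"wy": 0,"wz": 0,"grip": 8.5},
  {"dx": 12,"dy": 0,"dz": 0,"wx": 0,"wy": 0,"wz": 0,"grip": 8.5},
  {"dx": 12.6,"dy": 0,"dz": 0,"wx": 0,"wy": 0,"wz": 0,"grip": 8.5},
])

```text
clock: 11.05
eef_pos: [0.5062, 0.1718, -0.0041]
tool_rot: [0.73, 0.684, -0.0, 0.0]
ft_force: [1.0, -3.7, 2.4]
grip_width: 0.0846
grasp_force: 1.5
```

>>> arm_command([
  {"dx": -0.7,"dy": 0,"dz": 0,"wx": 0,"wy": 0,"wz": 0,"grip": 8.5},
  {"dx": -2,"dy": 0,"dz": -1.5,"wx": 0,"wy": 0,"wz": 0,"grip": 8.5},
  {"dx": -4,"dy": 0,"dz": -5.5,"wx": 0,"wy": 0,"wz": 0,"grip": 8.5},
  {"dx": -7,"dy": 0,"dz": -9.5,"wx": 0,"wy": 0,"wz": 0,"grip": 4.5},
  {"dx": -11,"dy": 0,"dz": -12,"wx": 0,"wy": 0,"wz": 0,"grip": 4.5},
  {"dx": -15,"dy": 0,"dz": -12,"wx": 0,"wy": 0,"wz": -0.05,"grip": 4.5},
  {"dx": -19,"dy": 0,"dz": -12,"wx": 0,"wy": 0,"wz": -0.1,"grip": 4.5},
  {"dx": -23,"dy": 0,"dz": -12,"wx": 0,"wy": 0,"wz": -0.15,"grip": 4.5},
  {"dx": -27,"dy": 0,"dz": -12,"wx": 0,"wy": 0,"wz": -0.2,"grip": 4.5},
  {"dx": -30,"dy": 0,"dz": -12,"wx": 0,"wy": 0,"wz": -0.28,"grip": 4.5},
])

```text
clock: 12.05
eef_pos: [0.4851, -0.1321, 0.1171]
tool_rot: [0.628, 0.778, 0.0, 0.001]
ft_force: [0.9, 0.4, -0.0]
grip_width: 0.0454
grasp_force: 0.0
```

```bash
python3 - <<'E'
from h import *
o=monitor.get_obs(); print(o['eef_pos'],tray(o['eef_pos']),o['ft_force'])
p,d,cal=shot('s5')
# wedge in tray, scene camera
hsv=cv2.cvtColor(p,cv2.COLOR_RGB2HSV); m=((hsv[...,1]>80)&(p[...,0]>120)).astype(np.uint8)
where(p,cal,m,.024,(330,110,420,170))
print(delta(.549,-.424,.11,1.79))
p,d=viewer.camera('top'); cal=viewer.get_calibration('top'); k=p[185:235,370:420]
hs=cv2.cvtColor(k,cv2.COLOR_RGB2HSV); i=25; print(k[25,[2,10,20,25,30,34,40,46]].tolist())
dif=(k[...,0].astype(int)-k[...,1]); print(dif[25,::4],dif[5,::4])
m=((dif>50)*1).astype(np.uint8); m=cv2.morphologyEx(m,cv2.MORPH_CLOSE,np.ones((5,5)))
C=max(cv2.findContours(m,0,1)[0],key=cv2.contourArea)[:,0]+[370,185]; print(C.min(0),C.max(0))
Q=plane(cal,C[:,0],C[:,1],.045)[:,:2]*1000; r=cv2.minAreaRect(Q.astype(np.float32)); print(cv2.boxPoints(r).round().tolist(),r)
E
```

```text
[ 0.48514661 -0.13205508  0.11711337] [  -3.35971062 -354.99680848] [ 0.89043426  0.36670164 -0.01953333]
tray-frame min [-89. -46.] max [66. 50.] rect [-12.   2.] [ 78. 161.] 82.2
(array([-29.52,   0.17,   0.83]), 'yaw', np.float64(1.7831), 'wz', np.float64(-0.007))
[[127, 102, 73], [114, 79, 51], [124, 85, 54], [127, 87, 54], [128, 87, 54], [120, 81, 49], [123, 98, 67], [120, 95, 64]]
[25 27 16 36 38 39 40 41 40 35 25 24 25] [24 24 26 25 25 25 26 27 26 27 26 25 26]Traceback (most recent call last):
  File "<stdin>", line 12, in <module>
ValueError: max() iterable argument is empty
```

```bash
python3 - <<'E'
from h import *
p,d=viewer.camera('top'); cal=viewer.get_calibration('top'); k=p[185:235,370:420].astype(int)
m=((k[...,0]-k[...,1])>32).astype(np.uint8); m=cv2.morphologyEx(m,cv2.MORPH_OPEN,np.ones((3,3)))
C=max(cv2.findContours(m,0,1)[0],key=cv2.contourArea)[:,0]+[370,185]; print(C.min(0),C.max(0))
Q=plane(cal,C[:,0],C[:,1],.045)[:,:2]*1000; r=cv2.minAreaRect(Q.astype(np.float32)); print(cv2.boxPoints(r).round().tolist(),r)
print(delta(.549,-.424,.11,1.79))
E
```

```text
[381 195] [408 222]
[[481.0, -318.0], [502.0, -393.0], [578.0, -371.0], [557.0, -297.0]] ((529.6068725585938, -344.89404296875), (78.71080780029297, 76.92403411865234), 15.555047035217285)
(array([-29.95,   0.17,   0.68]), 'yaw', np.float64(1.7788), 'wz', np.float64(-0.011))
```

>>> arm_command([
  {"dx": -4,"dy": 0,"dz": 0,"wx": 0,"wy": 0,"wz": 0,"grip": 4.5},
  {"dx": -8,"dy": 0,"dz": 0,"wx": 0,"wy": 0,"wz": 0,"grip": 4.5},
  {"dx": -12,"dy": 0,"dz": 0,"wx": 0,"wy": 0,"wz": 0,"grip": 4.5},
  {"dx": -16,"dy": 0,"dz": 0,"wx": 0,"wy": 0,"wz": 0,"grip": 4.5},
  {"dx": -20,"dy": 0.1,"dz": 0,"wx": 0,"wy": 0,"wz": -0.02,"grip": 4.5},
  {"dx": -24,"dy": 0.2,"dz": 0,"wx": 0,"wy": 0,"wz": -0.04,"grip": 4.5},
  {"dx": -27,"dy": 0.2,"dz": 0,"wx": 0,"wy": 0,"wz": -0.04,"grip": 4.5},
  {"dx": -29.2,"dy": 0.2,"dz": 0,"wx": 0,"wy": 0,"wz": -0.04,"grip": 4.5},
  {"dx": -29.2,"dy": 0.2,"dz": 1.5,"wx": 0,"wy": 0,"wz": -0.04,"grip": 4.5},
  {"dx": -29.2,"dy": 0.2,"dz": 3,"wx": 0,"wy": 0,"wz": -0.04,"grip": 4.5},
])

```text
clock: 13.2
eef_pos: [0.5506, -0.414, 0.0864]
tool_rot: [0.612, 0.791, 0.0, 0.001]
ft_force: [0.1, 0.7, 0.1]
grip_width: 0.0448
grasp_force: 0.0
```

```bash
python3 - <<'E'
from h import *
o=monitor.get_obs(); print(o['eef_pos'])
print(delta(.5488,-.418,.006,1.82))
E
```

```text
[ 0.5505807  -0.41401465  0.08635576]
(array([-0.34, -0.28,  8.04]), 'yaw', np.float64(1.8234), 'wz', np.float64(0.003))
```

>>> arm_command([
  {"dx": -0.4,"dy": -0.2,"dz": 2.5,"wx": 0,"wy": 0,"wz": 0,"grip": 4.5},
  {"dx": -0.4,"dy": -0.2,"dz": 5,"wx": 0,"wy": 0,"wz": 0,"grip": 4.5},
  {"dx": -0.4,"dy": -0.2,"dz": 7,"wx": 0,"wy": 0,"wz": 0,"grip": 4.5},
  {"dx": -0.4,"dy": -0.2,"dz": 7.8,"wx": 0,"wy": 0,"wz": 0,"grip": 4.5},
  {"dx": -0.4,"dy": -0.2,"dz": 8,"wx": 0,"wy": 0,"wz": 0,"grip": 4.5},
  {"dx": 0.4,"dy": -0.2,"dz": 8,"wx": 0,"wy": 0,"wz": 0,"grip": 4.5},
  {"dx": 1.2,"dy": -0.2,"dz": 8,"wx": 0,"wy": 0,"wz": 0,"grip": 4.5},
  {"dx": 2,"dy": -0.2,"dz": 8,"wx": 0,"wy": 0,"wz": 0,"grip": 4.5},
  {"dx": 2.8,"dy": -0.2,"dz": 8,"wx": 0,"wy": 0,"wz": 0,"grip": 4.5},
  {"dx": 3.8,"dy": -0.2,"dz": 8,"wx": 0,"wy": 0,"wz": 0,"grip": 4.5},
])

```text
clock: 14.2
eef_pos: [0.5396, -0.3776, 0.0073]
tool_rot: [0.612, 0.791, -0.0, 0.002]
ft_force: [0.7, -2.7, 1.4]
grip_width: 0.0451
grasp_force: 1.2
```

>>> arm_command([
  {"dx": 1,"dy": 0,"dz": 0,"wx": 0,"wy": 0,"wz": 0,"grip": 4.5},
  {"dx": 2.2,"dy": 0,"dz": 0,"wx": 0,"wy": 0,"wz": 0,"grip": 4.5},
  {"dx": 3.4,"dy": 0,"dz": 0,"wx": 0,"wy": 0,"wz": 0,"grip": 4.5},
  {"dx": 4.6,"dy": 0,"dz": 0,"wx": 0,"wy": 0,"wz": 0,"grip": 4.5},
  {"dx": 5.8,"dy": 0,"dz": 0,"wx": 0,"wy": 0,"wz": 0,"grip": 4.5},
  {"dx": 7,"dy": 0,"dz": 0,"wx": 0,"wy": 0,"wz": 0,"grip": 4.5},
  {"dx": 8.2,"dy": 0,"dz": 0,"wx": 0,"wy": 0,"wz": 0,"grip": 4.5},
  {"dx": 9.4,"dy": 0,"dz": 0,"wx": 0,"wy": 0,"wz": 0,"grip": 4.5},
  {"dx": 10.6,"dy": 0,"dz": 0,"wx": 0,"wy": 0,"wz": 0,"grip": 4.5},
  {"dx": 11.5,"dy": 0,"dz": 0,"wx": 0,"wy": 0,"wz": 0,"grip": 4.5},
])

```text
clock: 15.2
eef_pos: [0.5095, -0.2647, 0.0058]
tool_rot: [0.612, 0.791, -0.0, -0.0]
ft_force: [0.6, -1.8, 1.4]
grip_width: 0.0448
grasp_force: 1.1
```

```bash
python3 - <<'E'
from h import *
p,d,cal=shot('s6')
o=monitor.get_obs(); print(o['eef_pos'],tray(o['eef_pos']),o['ft_force'])
E
```

```text
[ 0.50883429 -0.26321838  0.00555823] [  28.15513369 -484.50275371] [ 0.021355    0.54162903 -0.04359927]
```

View pics/s6.png

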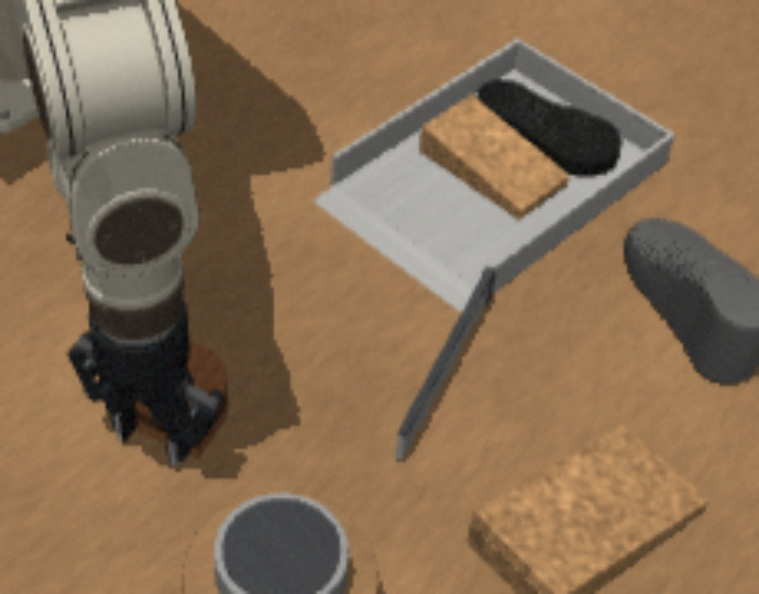

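The wedge at crop (495,155) and the outsole (550,125) lie flat inside the tray. The heel at (190,395) is centred against the fingers. I'll turn it gradually while pushing it towards the tray.

>>> arm_command([
  {"dx": 1.1,"dy": 0.1,"dz": 0,"wx": 0,"wy": 0,"wz": 0.02,"grip": 4.5},
  {"dx": 2.4,"dy": 0.3,"dz": 0,"wx": 0,"wy": 0,"wz": 0.05,"grip": 4.5},
  {"dx": 3.7,"dy": 0.55,"dz": 0,"wx": 0,"wy": 0,"wz": 0.08,"grip": 4.5},
  {"dx": 5,"dy": 0.8,"dz": 0,"wx": 0,"wy": 0,"wz": 0.11,"grip": 4.5},
  {"dx": 6.3,"dy": 1.05,"dz": 0,"wx": 0,"wy": 0,"wz": 0.14,"grip": 4.5},
  {"dx": 7.6,"dy": 1.3,"dz": 0,"wx": 0,"wy": 0,"wz": 0.17,"grip": 4.5},
  {"dx": 8.9,"dy": 1.55,"dz": 0,"wx": 0,"wy": 0,"wz": 0.2,"grip": 4.5},
  {"dx": 10.2,"dy": 1.8,"dz": 0,"wx": 0,"wy": 0,"wz": 0.23,"grip": 4.5},
  {"dx": 11.5,"dy": 2.05,"dz": 0,"wx": 0,"wy": 0,"wz": 0.26,"grip": 4.5},
  {"dx": 12.6,"dy": 2.3,"dz": 0,"wx": 0,"wy": 0,"wz": 0.29,"grip": 4.5},
])

```text
clock: 16.25
eef_pos: [0.4996, -0.1375, 0.0055]
tool_rot: [0.72, 0.694, -0.001, -0.001]
ft_force: [0.1, -0.7, -0.2]
grip_width: 0.0449
grasp_force: 0.9
```

```bash
python3 - <<'E'
from h import *
p,d,cal=shot('s7')
o=monitor.get_obs(); print(o['eef_pos'],tray(o['eef_pos']),o['ft_force'])
a=C0+.01*TX-.134*TY; print(delta(*a,.006,1.511))
k=p.astype(int); m=((k[...,0]-k[...,1])>38).astype(np.uint8)&(cv2.cvtColor(p,cv2.COLOR_RGB2HSV)[...,0]<12).astype(np.uint8)
m[:100]=0; m[230:]=0; m[:,:230]=0; m[:,400:]=0
m=cv2.morphologyEx(m,cv2.MORPH_OPEN,np.ones((3,3)))
n,l,s,c=cv2.connectedComponentsWithStats(m)
for i in range(1,n):
    if s[i,4]<40: continue
    v,u=np.nonzero(l==i); T=tray(plane(cal,u,v,.045)); print(s[i],T.min(0).round(),T.max(0).round())
E
```

```text
[ 0.49932343 -0.13565676  0.00536913] [  11.00769022 -357.74139712] [-0.38137803  1.41006167  0.05032779]
(array([ 2.237e+01,  4.300e-01, -1.000e-02]), 'yaw', np.float64(1.5346), 'wz', np.float64(0.024))
```

```bash
cat >> h.py <<'E'
def blob(d,cal,y0,y1,z0=.03,z1=.056):
    P=cloud(cal,d); T=tray(P); m=(d>0)&(P[...,2]>z0)&(P[...,2]<z1)&(abs(T[...,0])<95)&(T[...,1]>y0)&(T[...,1]<y1)
    n,l,s,c=cv2.connectedComponentsWithStats(m.astype(np.uint8)); i=1+s[1:,4].argmax(); q=T[l==i]
    print('n',len(q),'pct2',np.percentile(q,2,0).round(),'pct98',np.percentile(q,98,0).round(),'z',np.median(P[l==i][:,2]).round(4))
E
python3 - <<'E'
from h import *
p,d=viewer.camera('scene'); cal=viewer.get_calibration('scene')
blob(d,cal,-345,-230)
E
```

```text
n 191 pct2 [ -14. -318.] pct98 [  49. -269.] z 0.0441
```

>>> arm_command([
  {"dx": 1,"dy": 0,"dz": 0,"wx": 0,"wy": 0,"wz": 0,"grip": 4.5},
  {"dx": 2.2,"dy": 0,"dz": 0,"wx": 0,"wy": 0,"wz": 0,"grip": 4.5},
  {"dx": 3.4,"dy": 0.1,"dz": 0,"wx": 0,"wy": 0,"wz": 0,"grip": 4.5},
  {"dx": 4.6,"dy": 0.1,"dz": 0,"wx": 0,"wy": 0,"wz": 0,"grip": 4.5},
  {"dx": 5.8,"dy": 0.1,"dz": 0,"wx": 0,"wy": 0,"wz": 0,"grip": 4.5},
  {"dx": 7,"dy": 0.1,"dz": 0,"wx": 0,"wy": 0,"wz": 0,"grip": 4.5},
  {"dx": 8.2,"dy": 0.2,"dz": 0,"wx": 0,"wy": 0,"wz": 0,"grip": 4.5},
  {"dx": 9.4,"dy": 0.2,"dz": 0,"wx": 0,"wy": 0,"wz": 0,"grip": 4.5},
  {"dx": 10.6,"dy": 0.2,"dz": 0,"wx": 0,"wy": 0,"wz": 0,"grip": 4.5},
  {"dx": 11.6,"dy": 0.2,"dz": 0,"wx": 0,"wy": 0,"wz": 0,"grip": 4.5},
])

```text
clock: 17.35
eef_pos: [0.5068, -0.0213, 0.006]
tool_rot: [0.72, 0.694, -0.0, 0.0]
ft_force: [0.1, -1.0, -0.8]
grip_width: 0.045
grasp_force: 0.6
```

```bash
python3 - <<'E'
from h import *
p,d=viewer.camera('scene'); cal=viewer.get_calibration('scene')
blob(d,cal,-235,-120); blob(d,cal,-60,45,.019,.04)
o=monitor.get_obs(); print(o['eef_pos'],tray(o['eef_pos']),o['ft_force'])
a=C0+.01*TX-.134*TY; print(delta(*a,.006,1.511))
E
```

```text
n 116 pct2 [  -9. -200.] pct98 [  49. -155.] z 0.0453
n 654 pct2 [-75. -40.] pct98 [49. 36.] z 0.0283
[ 0.50677811 -0.01995836  0.00594113] [  11.5070489  -241.80396863] [-0.54741421  1.65079642 -0.16747713]
(array([1.078e+01, 1.300e-01, 1.000e-02]), 'yaw', np.float64(1.5367), 'wz', np.float64(0.026))
```

>>> arm_command([
  {"dx": 1,"dy": 0,"dz": 0,"wx": 0,"wy": 0,"wz": 0,"grip": 4.5},
  {"dx": 2.2,"dy": 0,"dz": 0,"wx": 0,"wy": 0,"wz": 0,"grip": 4.5},
  {"dx": 3.4,"dy": 0,"dz": 0,"wx": 0,"wy": 0,"wz": 0,"grip": 4.5},
  {"dx": 4.6,"dy": 0,"dz": 0,"wx": 0,"wy": 0,"wz": 0,"grip": 4.5},
  {"dx": 5.8,"dy": 0,"dz": 0,"wx": 0,"wy": 0,"wz": 0,"grip": 4.5},
  {"dx": 7,"dy": 0,"dz": 0,"wx": 0,"wy": 0,"wz": 0,"grip": 4.5},
  {"dx": 8.2,"dy": 0.1,"dz": 0,"wx": 0,"wy": 0,"wz": 0,"grip": 4.5},
  {"dx": 9.3,"dy": 0.1,"dz": 0,"wx": 0,"wy": 0,"wz": 0,"grip": 4.5},
  {"dx": 10.2,"dy": 0.1,"dz": 0,"wx": 0,"wy": 0,"wz": 0,"grip": 4.5},
  {"dx": 10.9,"dy": 0.1,"dz": 0,"wx": 0,"wy": 0,"wz": 0,"grip": 4.5},
])

```text
clock: 18.4
eef_pos: [0.5126, 0.0868, 0.0069]
tool_rot: [0.72, 0.694, 0.0, 0.001]
ft_force: [-0.6, -5.8, 5.9]
grip_width: 0.045
grasp_force: 2.5
```

```bash
python3 - <<'E'
from h import *
o=monitor.get_obs(); print(o['eef_pos'],tray(o['eef_pos']),o['ft_force'])
hg=C0+.109*TX-.146*TY; e=np.array([.6652,-.1279]); v=e-hg; L=np.hypot(*v); print('gate',hg,L, 'angle',np.arccos(v@-TX/L))
u=v/L; n=np.array([-u[1],u[0]]); print('u',u,'n',n)   # n: ccw normal = outer side
a=hg+.13*u+n*.045; print(a, tray(a)); print(delta(*a,.11,1.511))
E
```

```text
[0.51260872 0.08677392 0.00692462] [  10.92322497 -134.91396583] [-0.58790687 -5.77107408  5.8529093 ]
gate [0.6098438 0.0698228] 0.20532563044656654 angle 1.9038125487429394
u [ 0.269602   -0.96297184] n [0.96297184 0.269602  ]
[ 0.68822579 -0.04323145] [ 194.0245129  -254.14830509]
(array([-12.37,  18.04, -10.24]), 'yaw', np.float64(1.5346), 'wz', np.float64(0.024))
```

>>> arm_command([
  {"dx": -0.7,"dy": 0,"dz": 0,"wx": 0,"wy": 0,"wz": 0,"grip": 4.5},
  {"dx": -2,"dy": 0,"dz": -1,"wx": 0,"wy": 0,"wz": 0,"grip": 4.5},
  {"dx": -3.5,"dy": 0,"dz": -5,"wx": 0,"wy": 0,"wz": 0,"grip": 4.5},
  {"dx": -5,"dy": 1,"dz": -9,"wx": 0,"wy": 0,"wz": 0,"grip": 0},
  {"dx": -6.5,"dy": 4,"dz": -10.3,"wx": 0,"wy": 0,"wz": 0,"grip": 0},
  {"dx": -8,"dy": 8,"dz": -10.3,"wx": 0,"wy": 0,"wz": 0,"grip": 0},
  {"dx": -9.5,"dy": 12,"dz": -10.3,"wx": 0,"wy": 0,"wz": 0,"grip": 0},
  {"dx": -11,"dy": 15.5,"dz": -10.3,"wx": 0,"wy": 0,"wz": 0,"grip": 0},
  {"dx": -12.4,"dy": 18,"dz": -10.3,"wx": 0,"wy": 0,"wz": 0,"grip": 0},
  {"dx": -12.4,"dy": 18,"dz": -10.3,"wx": 0,"wy": 0,"wz": 0,"grip": 0},
])

```text
clock: 19.4
eef_pos: [0.689, -0.0472, 0.108]
tool_rot: [0.721, 0.693, 0.0, 0.0]
ft_force: [1.1, 0.3, -0.3]
grip_width: 0.0001
grasp_force: 0.0
```

```bash
python3 - <<'E'
from h import *
p,d=viewer.camera('scene'); cal=viewer.get_calibration('scene')
blob(d,cal,-175,-30,.035,.056); blob(d,cal,-50,55,.012,.038)
o=monitor.get_obs(); print(o['eef_pos'],tray(o['eef_pos']),o['ft_force'],o['grip_width'])
cv2.imwrite('pics/s8.png',cv2.resize(p[80:250,290:470,::-1],None,fx=3.5,fy=3.5))
hg=C0+.109*TX-.146*TY
a=hg+.13*np.array([.2696,-.963])+.045*np.array([.963,.2696]); print(delta(*a,.02,1.511))
E
```

```text
n 307 pct2 [ -30. -125.] pct98 [ 39. -54.] z 0.0472
n 178 pct2 [-77. -41.] pct98 [-24.  31.] z 0.033
[ 0.68727863 -0.04594181  0.10795825] [ 193.24168136 -256.91061875] [ 0.41343212 -0.54222066 -0.36070893] 0.00023337789586083799
(array([0.27, 0.1 , 8.8 ]), 'yaw', np.float64(1.5321), 'wz', np.float64(0.021))
```

View pics/s8.png

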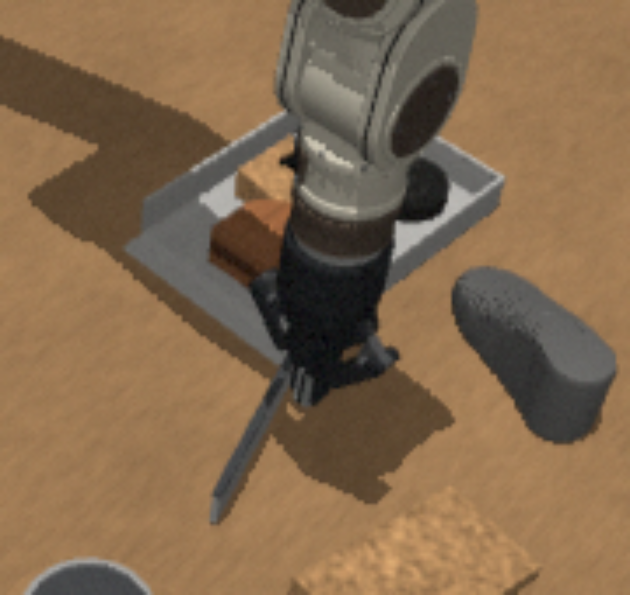

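Crop at 3.5x: the heel (250,245), wedge (265,180) and outsole (430,190) are all in the tray. The heel's back is at tray y of about -125, so the gate clears it. The gate (250,440) is still open, with the gripper above its outer side and the last untouched. I'll lower the closed fingers on the outer side.

>>> arm_command([
  {"dx": 0.2,"dy": 0.1,"dz": 2.5,"wx": 0,"wy": 0,"wz": 0,"grip": 0},
  {"dx": 0.2,"dy": 0.1,"dz": 5,"wx": 0,"wy": 0,"wz": 0,"grip": 0},
  {"dx": 0.2,"dy": 0.1,"dz": 7,"wx": 0,"wy": 0,"wz": 0,"grip": 0},
  {"dx": 0.2,"dy": 0.1,"dz": 8.3,"wx": 0,"wy": 0,"wz": 0,"grip": 0},
  {"dx": 0.2,"dy": 0.1,"dz": 8.8,"wx": 0,"wy": 0,"wz": 0,"grip": 0},
  {"dx": 0.2,"dy": 0.1,"dz": 8.8,"wx": 0,"wy": 0,"wz": 0,"grip": 0},
])

```text
clock: 20.05
eef_pos: [0.6874, -0.0418, 0.0207]
tool_rot: [0.72, 0.694, -0.0, -0.001]
ft_force: [-0.3, 0.3, -0.8]
grip_width: 0.0002
grasp_force: 0.0
```

```bash
python3 - <<'E'
from h import *
o=monitor.get_obs(); print(o['eef_pos'],tray(o['eef_pos']),o['ft_force'])
hg=C0+.109*TX-.146*TY
for f,g in [(1.9,.03),(1.85,.018),(1.7,.016),(1.6,.016),(1.5,.016),(1.4,.016),(1.3,.016),(1.2,.016),(1.1,.016),(1.0,.016)]:
    a=hg+.13*(-np.cos(f)*TX-np.sin(f)*TY)+g*(np.sin(f)*TX-np.cos(f)*TY)
    print(f,delta(*a,.02)[0])
E
```

```text
[ 0.68735905 -0.04180356  0.02069619] [ 193.07366148 -252.77498595] [-0.25458045  0.25004275 -0.7817942 ]
1.9 [-0.62 -1.38  0.07]
1.85 [-1.25 -3.13  0.07]
1.7 [-1.88 -5.19  0.08]
1.6 [-2.11 -6.48  0.08]
1.5 [-2.22 -7.79  0.08]
1.4 [-2.19 -9.1   0.08]
1.3 [ -2.03 -10.39   0.08]
1.2 [ -1.74 -11.67   0.08]
1.1 [ -1.32 -12.91   0.09]
1.0 [ -0.79 -14.11   0.09]
```

>>> arm_command([
  {"dx": -0.6,"dy": -1.4,"dz": 0,"wx": 0,"wy": 0,"wz": 0,"grip": 0},
  {"dx": -1.1,"dy": -2.7,"dz": 0,"wx": 0,"wy": 0,"wz": 0,"grip": 0},
  {"dx": -1.6,"dy": -4,"dz": 0,"wx": 0,"wy": 0,"wz": 0,"grip": 0},
  {"dx": -1.9,"dy": -5.2,"dz": 0,"wx": 0,"wy": 0,"wz": 0,"grip": 0},
  {"dx": -2.1,"dy": -6.5,"dz": 0,"wx": 0,"wy": 0,"wz": 0,"grip": 0},
  {"dx": -2.2,"dy": -7.8,"dz": 0,"wx": 0,"wy": 0,"wz": 0,"grip": 0},
  {"dx": -2.2,"dy": -9.1,"dz": 0,"wx": 0,"wy": 0,"wz": 0,"grip": 0},
  {"dx": -2,"dy": -10.4,"dz": 0,"wx": 0,"wy": 0,"wz": 0,"grip": 0},
  {"dx": -1.7,"dy": -11.7,"dz": 0,"wx": 0,"wy": 0,"wz": 0,"grip": 0},
  {"dx": -1.3,"dy": -12.9,"dz": 0,"wx": 0,"wy": 0,"wz": 0,"grip": 0},
])

```text
clock: 21.05
eef_pos: [0.5599, -0.0503, 0.023]
tool_rot: [0.72, 0.694, 0.001, 0.002]
ft_force: [0.9, 0.1, 0.0]
grip_width: 0.0001
grasp_force: 0.3
```

```bash
cat >> h.py <<'E'
HG=C0+.109*TX-.146*TY
def gate(n='scene'):
    """gate angle from cloud points 30-50 mm high in the swing area, outside the tray"""
    p,d=viewer.camera(n); cal=viewer.get_calibration(n); P=cloud(cal,d); T=tray(P)-[109,-146]
    r=np.hypot(T[...,0],T[...,1]); a=np.arctan2(-T[...,1],-T[...,0])
    m=(d>0)&(P[...,2]>.03)&(P[...,2]<.052)&(r>130)&(r<215)&(a>-.1)&(a<2.1)
    h,e=np.histogram(a[m],np.arange(-.1,2.15,.05)); print('gate hist',[(round(e[i],2),int(h[i])) for i in np.argsort(-h)[:4]])
    return p,d,cal
E
python3 - <<'E'
from h import *
o=monitor.get_obs(); print(o['eef_pos'],tray(o['eef_pos']),o['ft_force'])
gate()
for f,g in [(1.0,.016),(.9,.016),(.8,.016),(.7,.016),(.6,.016),(.5,.016),(.4,.016),(.3,.016),(.2,.016),(.1,.016),(0,.015)]:
    a=HG+.13*(-np.cos(f)*TX-np.sin(f)*TY)+g*(np.sin(f)*TX-np.cos(f)*TY)
    print(f,delta(*a,.02)[0])
E
```

```text
[ 0.55992137 -0.05033215  0.0230098 ] [  66.37708295 -268.93448572] [9.43318240e-01 6.45504528e-02 2.78659202e-04]
gate hist [(np.float64(1.1), 69), (np.float64(1.05), 42), (np.float64(1.3), 14), (np.float64(1.25), 9)]
1.0 [ 0.46 -1.14  0.26]
0.9 [ 1.11 -2.28  0.26]
0.8 [ 1.87 -3.34  0.26]
0.7 [ 2.74 -4.32  0.26]
0.6 [ 3.7  -5.21  0.26]
0.5 [ 4.74 -6.    0.26]
0.4 [ 5.86 -6.69  0.26]
0.3 [ 7.04 -7.25  0.26]
0.2 [ 8.27 -7.7   0.26]
0.1 [ 9.54 -8.02  0.26]
0 [10.94 -8.21  0.26]
```

The gate follows the fingers and is now at about 1.1 rad. I'll continue the arc.

>>> arm_command([
  {"dx": 0.5,"dy": -1.1,"dz": 0.2,"wx": 0,"wy": 0,"wz": 0,"grip": 0},
  {"dx": 1.1,"dy": -2.3,"dz": 0.2,"wx": 0,"wy": 0,"wz": 0,"grip": 0},
  {"dx": 1.9,"dy": -3.3,"dz": 0.2,"wx": 0,"wy": 0,"wz": 0,"grip": 0},
  {"dx": 2.7,"dy": -4.3,"dz": 0.2,"wx": 0,"wy": 0,"wz": 0,"grip": 0},
  {"dx": 3.7,"dy": -5.2,"dz": 0.2,"wx": 0,"wy": 0,"wz": 0,"grip": 0},
  {"dx": 4.7,"dy": -6,"dz": 0.2,"wx": 0,"wy": 0,"wz": 0,"grip": 0},
  {"dx": 5.9,"dy": -6.7,"dz": 0.2,"wx": 0,"wy": 0,"wz": 0,"grip": 0},
  {"dx": 7,"dy": -7.2,"dz": 0.2,"wx": 0,"wy": 0,"wz": 0,"grip": 0},
  {"dx": 8.3,"dy": -7.7,"dz": 0.2,"wx": 0,"wy": 0,"wz": 0,"grip": 0},
  {"dx": 9.3,"dy": -8,"dz": 0.2,"wx": 0,"wy": 0,"wz": 0,"grip": 0},
])

```text
clock: 22.1
eef_pos: [0.4816, 0.0468, 0.0189]
tool_rot: [0.719, 0.695, -0.0, -0.0]
ft_force: [1.1, -0.5, -0.4]
grip_width: 0.0002
grasp_force: 0.3
```

```bash
python3 - <<'E'
from h import *
gate()
o=monitor.get_obs(); print(o['eef_pos'],tray(o['eef_pos']),o['ft_force'])
for g in [.016,.014,.012]:
    a=HG-.13*TX-g*TY; print(g,delta(*a,.02)[0])
E
```

```text
gate hist [(np.float64(0.1), 38), (np.float64(0.3), 12), (np.float64(0.25), 6), (np.float64(0.15), 4)]
[0.48126043 0.04801413 0.0187722 ] [ -18.04304898 -175.48488647] [0.07871162 0.48570008 0.39806231]
0.016 [ 1.36 -0.26 -0.12]
0.014 [ 1.56 -0.26 -0.12]
0.012 [ 1.76 -0.25 -0.12]
```

Next I'll press gently to the stop, in small steps.

>>> arm_command([
  {"dx": 0.4,"dy": 0,"dz": 0,"wx": 0,"wy": 0,"wz": 0,"grip": 0},
  {"dx": 0.8,"dy": 0,"dz": 0,"wx": 0,"wy": 0,"wz": 0,"grip": 0},
  {"dx": 1.1,"dy": 0,"dz": 0,"wx": 0,"wy": 0,"wz": 0,"grip": 0},
  {"dx": 1.4,"dy": 0,"dz": 0,"wx": 0,"wy": 0,"wz": 0,"grip": 0},
  {"dx": 1.5,"dy": 0,"dz": 0,"wx": 0,"wy": 0,"wz": 0,"grip": 0},
  {"dx": 1.5,"dy": 0,"dz": 0,"wx": 0,"wy": 0,"wz": 0,"grip": 0},
])

```text
clock: 22.75
eef_pos: [0.4828, 0.0606, 0.0189]
tool_rot: [0.72, 0.694, 0.0, -0.0]
ft_force: [-0.9, 0.7, -0.3]
grip_width: 0.0004
grasp_force: 0.0
```

>>> arm_command([
  {"dx": 0.15,"dy": 0,"dz": 0,"wx": 0,"wy": 0,"wz": 0,"grip": 0},
  {"dx": 0.3,"dy": 0,"dz": 0,"wx": 0,"wy": 0,"wz": 0,"grip": 0},
  {"dx": 0.3,"dy": 0,"dz": 0,"wx": 0,"wy": 0,"wz": 0,"grip": 0},
])

```text
clock: 23.05
eef_pos: [0.4829, 0.0637, 0.019]
tool_rot: [0.72, 0.694, 0.0, 0.0]
ft_force: [-0.5, 0.5, -0.1]
grip_width: 0.0001
grasp_force: 0.0
```

```bash
python3 - <<'E'
from h import *
gate()
o=monitor.get_obs(); print(tray(o['eef_pos']),o['ft_force'])
E
```

```text
gate hist [(np.float64(0.0), 20), (np.float64(-0.05), 8), (np.float64(0.15), 8), (np.float64(0.1), 5)]
[ -17.35043908 -159.76737805] [-0.17597971  0.13599755 -1.24360801]
```

>>> arm_command([
  {"dx": 0.15,"dy": 0,"dz": 0,"wx": 0,"wy": 0,"wz": 0,"grip": 0},
  {"dx": 0.25,"dy": 0,"dz": 0,"wx": 0,"wy": 0,"wz": 0,"grip": 0},
  {"dx": 0.25,"dy": 0,"dz": 0,"wx": 0,"wy": 0,"wz": 0,"grip": 0},
])

```text
clock: 23.4
eef_pos: [0.4829, 0.0639, 0.019]
tool_rot: [0.72, 0.694, -0.002, 0.002]
ft_force: [0.2, -7.5, 0.8]
grip_width: 0.0003
grasp_force: 3.5
```

The TCP has stopped moving and the force is rising, so the gate is at its stop. One slight extra press to confirm, then I'll back off and lift.

>>> arm_command([
  {"dx": 0.2,"dy": 0,"dz": 0,"wx": 0,"wy": 0,"wz": 0,"grip": 0},
  {"dx": 0.2,"dy": 0,"dz": 0,"wx": 0,"wy": 0,"wz": 0,"grip": 0},
])

```text
clock: 23.6
eef_pos: [0.4828, 0.064, 0.019]
tool_rot: [0.721, 0.693, -0.003, 0.003]
ft_force: [-0.2, -13.2, 1.8]
grip_width: 0.0001
grasp_force: 6.3
```

>>> arm_command([
  {"dx": -0.3,"dy": 0,"dz": 0,"wx": 0,"wy": 0,"wz": 0,"grip": 0},
  {"dx": -1,"dy": 0,"dz": 0,"wx": 0,"wy": 0,"wz": 0,"grip": 0},
  {"dx": -3,"dy": 0,"dz": -1,"wx": 0,"wy": 0,"wz": 0,"grip": 0},
  {"dx": -6,"dy": -2,"dz": -5,"wx": 0,"wy": 0,"wz": 0,"grip": 0},
  {"dx": -10,"dy": -4,"dz": -9,"wx": 0,"wy": 0,"wz": 0,"grip": 0},
  {"dx": -14,"dy": -6,"dz": -13,"wx": 0,"wy": 0,"wz": 0,"grip": 0},
  {"dx": -18,"dy": -8,"dz": -16,"wx": 0,"wy": 0,"wz": 0,"grip": 0},
  {"dx": -22,"dy": -9,"dz": -18,"wx": 0,"wy": 0,"wz": 0,"grip": 0},
  {"dx": -25,"dy": -9,"dz": -18,"wx": 0,"wy": 0,"wz": 0,"grip": 0},
  {"dx": -25,"dy": -9,"dz": -18,"wx": 0,"wy": 0,"wz": 0,"grip": 0},
])

```text
clock: 24.6
eef_pos: [0.3844, -0.1838, 0.2014]
tool_rot: [0.723, 0.691, 0.001, 0.003]
ft_force: [0.5, 0.5, -0.4]
grip_width: 0.0
grasp_force: 0.0
```

```bash
python3 - <<'E'
from h import *
p,d,cal=gate(); np.savez('pics/fin.npz',p=p,d=d)
P=cloud(cal,d);T=tray(P)
blob(d,cal,-138,-30,.035,.056); blob(d,cal,-50,60,.012,.04)
# gate: line fit in tray frame on points near mouth plane, 34-52 mm high
m=(d>0)&(P[...,2]>.034)&(P[...,2]<.055)&(T[...,1]>-175)&(T[...,1]<-132)&(T[...,0]>-105)&(T[...,0]<105)
q=T[m]; print(len(q),'gate',np.polyfit(q[:,0],q[:,1],1),np.percentile(q,[2,98],0).round().tolist())
# dark top edge of gate in scene image by plane at .046
V=p.max(2); u,v=np.meshgrid(np.arange(640),np.arange(400)); G=tray(plane(cal,u,v,.046))
m=(abs(G[...,0])<100)&(G[...,1]>-185)&(G[...,1]<-128)&(V<95); 
for a in range(-90,100,30):
    k=m&(abs(G[...,0]-a)<10); print(a,k.sum(),G[k][:,1].mean().round(1) if k.any() else None)
o=monitor.get_obs(); print(o['eef_pos'],o['ft_force'],o['clock'])
E
```

```text
gate hist [(np.float64(0.0), 64), (np.float64(-0.05), 33), (np.float64(-0.1), 5), (np.float64(0.05), 0)]
n 446 pct2 [ -29. -124.] pct98 [ 48. -48.] z 0.0468
n 836 pct2 [-76. -39.] pct98 [61. 58.] z 0.0248
228 gate [-4.13005766e-03 -1.46445377e+02] [[-97.0, -151.0], [101.0, -140.0]]
-90 24 -141.5
-60 16 -149.1
-30 18 -148.2
0 40 -142.3
30 39 -142.6
60 41 -142.5
90 19 -150.9
[ 0.38405294 -0.18119521  0.20006102] [ 0.78273579  0.10567865 -0.34091166] 24.65
```

The gate line fits at tray y = -146.4 with a slope of -0.004 rad, so it is fully shut. All three parts are inside and the arm is clear, so I'll hand in.

```bash
python3 -c "
from h import *
print(job.job_done())"
```

```text
the job is handed in; nothing more can be done
None
```

Job handed in at about 24.7 s, verdict not shown: outsole, smallest wedge and heel slid flat into the tray, the gate pressed to its stop (measured within 0.004 rad of shut), and the tin, brush and last not touched.

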